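Dock a two-tin carrier on a hidden locating pin and hold it down

TASK

Pick up the two-tin carrier by its upright handle, carry it level to the pin station and set it squarely on the station's sprung bed. Shift it along the bed's slot until the hole in its underside drops onto the locating pin hidden in the slot, then press the carrier and bed right down. Finish there, still gripping the handle and holding the bed down, with both open tins in their pockets and the closed tin and the jar undisturbed.

Things in the scene. Friction and masses are not known exactly. Their poses are not given: they have to be found in the camera images.
- carrier: loose white plastic slab, 84 mm along its x, 200 mm along its y, 16 mm thick, origin at the centre of its underside, z up; flat on the table at first. Two round pockets 8 mm deep in its top, 58 mm to either side along y, hold an open tin each. From its middle rises a steel stem (24 x 14 mm) with a grey block handle. Weighs about 0.4 kg with the tins
- handle (a point): centre of the carrier's grey handle block, 102 mm above the carrier's underside, straight above the hole. The block is 40 mm along the carrier's x, 26 mm along its y, 36 mm high, rounded edges; axes as the carrier
- tin_a: open gold tin filled dark, 66 mm across, 25 mm high, loose in the carrier's pocket on its +y side; origin at the centre of its underside, z up
- tin_b: an identical open filled gold tin, loose in the carrier's pocket on its -y side; origin at the centre of its underside, z up
- pocket_a (a point): centre of the floor of the carrier's pocket on its +y side, 8 mm above the carrier's underside
- pocket_b (a point): centre of the floor of the carrier's pocket on its -y side, 8 mm above the carrier's underside
- bed_top (a point): centre of the upper face of the pin station's bed: flat aluminium plate 110 mm along its x, 130 mm along its y, 10 mm thick, on a steel foot 150 x 150 mm fixed to the table; face 46 mm above the table at rest; moves with the bed. z up, x along its slot. The carrier belongs with its x along the slot (either way round) and its long side across it
- bed (a joint): how far the bed is pressed down, m: 0 at rest, 0.014 against its stop. A spring pushes it up with 9 N at 0, rising evenly to 15 N at 0.014; the carrier's own weight does not press it down
- closed_tin: bystander: closed gold tin, 66 mm across, 22 mm high, on the table; origin at the centre of its underside
- jar: bystander: white sample jar with an orange screw cap, 69 mm across, 75 mm high, on the table; origin at the centre of its underside
- hole (a point): mouth of the carrier's blind round hole, at the centre of its underside, straight below the handle, not seen from above: 15 mm wide, 16 mm deep, 1.5 mm chamfer at its mouth; axes as the carrier
- slot (a point): middle of the bed's slot, at the bed's upper face: 52 mm long (along x), 16 mm wide. In it stands a fixed steel pin, 11 mm thick, flat top with a 1 mm chamfer: on the slot's centre line, anywhere up to 18 mm either side of its middle, top 3 mm below the unpressed bed's face; the bed moves, the pin does not. With the hole off the pin the carrier stops 3 mm down; on it, it goes all the way
Mind the look-alikes: they are no part of the job. What is shaped like the tin_b but blue or purple is not meant.

How it is judged:
By the outcome, as a careful person would: the job done as asked, in the order asked, and still so for the second after the job is handed in, while the arm keeps its last pose, push and grip.
It also fails if it takes over 56 s, if anything falls off the work surface, if the arm or the gripper's body presses on something with over 40 N, if the wrist force passes 120 N, or if a joint passes its speed limit or range.

ROBOT

A 7-joint arm with a two-finger parallel gripper is mounted at the origin on a cart in front of the work surface, level with it; the furniture and walls round the work are solid. World frame = base frame: x ahead of the robot, y to its left, z up, the work surface at z = 0. Lengths are in m, angles in rad, forces in N, time in s.
With the tool pointing down it reaches from about 0.35 to 0.9 m from the base axis. Payload 19.9 kg.
Tool frame: the origin (TCP) lies at the very end of the fingers, on their centre line; the grasp point (between the pads) lies 19 mm behind it (bot.grip_depth is the distance from the TCP to the grasp point, in m); z points along the fingers, y is the line along which they close (so a half turn about z gives the same grasp; the last joint's range is limited). The gripper opens to 94 mm and grips with 3 to 60 N. Pads are 16 mm wide; open, the fingers measure 119 mm over their backs; the gripper's body (75 mm by 177 mm) begins 78 mm behind the grasp point.
Start: joints at [1.073, 0.417, -0.01, 1.614, 0.005, 1.111, -0.053], TCP at [0.276, -0.561, 0.205] pointing down, gripper open.
Joint ranges: [-2.81, 2.81], [-0.39, 2.02], [-1.27, 1.25], [0.06, 2.57], [-1.19, 4.33], [0.19, 2], [-2.82, 2.82]. Speed limits (rad/s): [1.89, 1.89, 2.39, 2.39, 3.01, 3.01, 3.01].

INTERFACE

Orientations are given as a rotation vector (axis times angle).
In Python, from rig import bot gives the robot as it stands.
- The arm moves only by the tool carry_out, never from a script. Its argument "commands" is a list of rows, each a list of 6 numbers: the shift along the world's x, y, z in cm, then the turn, a rotation vector about the world's x, y, z in degrees. In form: [[x, y, z, ax, ay, az], ...]. A call has 1 to 20 rows; each row is the pose to reach, as a shift and turn from the pose commanded when the call began; what a row does not reach only later rows make up. A row lasts 1/12 s, in which the tool goes at most 41.7 mm and 7.16 degrees, less where a joint would pass 70% of its speed; a pose out of reach is approached as far as the arm can. A call with a gripper value outside its range is refused whole. "jaw" is the finger opening in cm, from 0 to 9.4, set as the call begins (left out, the last holds). The fingers move at their own pace and stop on an object; "squeeze" is the grip in N (left out, the last holds). Time passes only in rows, so rows that repeat a pose let the fingers close. It gives the time, the measured TCP pose, the force, the opening and the grip force at its end, in the units of the state.
- bot.sense(): the state, without advancing time (a new reading comes with each control period).
- bot.read_camera(name): name is "scene" or "top"; returns a dict with "pixels" (400x640x3 uint8, red, green, blue), "K" (3x3 intrinsics, pixels), "dist_coeffs" ([k1, k2, p1, p2, k3] as OpenCV has them; the pictures are not rectified), "xyz" and "orientation" of the camera in the world. Camera axes: x right, y down, z forward; pixel columns grow to the right and rows downward; lengths in m; the calibration is good to about 2 mm. A picture is of the moment at which its call begins. There is no depth.
- bot.job_done(): hands the job in; it is judged then, once.
The state is a dict: "time_s": time; "joint_positions": joint angles; "joint_vel": joint speeds; "joint_torque": joint torques, N m; "tcp_pos": TCP position; "ee_rot": TCP orientation; "force": force on the tool from outside, world axes, zero at the start; "wrist_torque": the same for the moment, N m; "gripper_width": finger opening in m; "grip_force": force on a finger pad.
Only numpy, scipy, OpenCV 4.12 (cv2) and the standard library are available. Lean on these libraries where they do the work, as an engineer would, in place of code of your own. Each camera call takes 0.05 s, during which the arm holds its last target. There are 200 camera calls.

## Working session

There is one attempt and no reset: what is moved stays moved. The work goes in short steps, Python scripts to look and compute and a tool call to move; the robot and the scene stay as the last step left them, time stands still between calls to the robot, and variables do not carry over. Pictures are saved under pics/ and viewed, at most 10 in all, crops included, and the job is handed in when it is done.

Besides the shell and the picture viewer there is one more tool, called after ">>>" as a command line: name --pt "numbers of a row" for each row, then --argument value for the rest. carry_out: Moves the arm, as the interface text tells. Its arguments: {"type":"object","properties":{"commands":{"type":"array","items":{"type":"array","items":{"type":"number"}}},"jaw":{"type":"number"},"squeeze":{"type":"number"}},"required":["commands"]}

```bash
mkdir -p pics
cat > h.py <<'E'
from rig import bot
import numpy as np, cv2
from scipy.spatial.transform import Rotation as R
def cam(n,save=None):
    c=bot.read_camera(n)
    if save: cv2.imwrite('pics/'+save,c['pixels'][:,:,::-1])
    return c
def rot(c):
    o=np.array(c['orientation'],float)
    return o if o.shape==(3,3) else R.from_rotvec(o).as_matrix()
def ray(c,uv,z):
    p=cv2.undistortPoints(np.array(uv,float).reshape(-1,1,2),np.array(c['K']),np.array(c['dist_coeffs'])).reshape(-1,2)
    d=np.c_[p,np.ones(len(p))]@rot(c).T
    o=np.array(c['xyz']); return o+d*((z-o[2])/d[:,2])[:,None]
def proj(c,X):
    r=rot(c).T
    return cv2.projectPoints(np.array(X,float).reshape(-1,1,3),cv2.Rodrigues(r)[0],-r@np.array(c['xyz']),np.array(c['K']),np.array(c['dist_coeffs']))[0].reshape(-1,2)
E
python3 - <<'E'
from h import *
for n in('scene','top'):
    c=cam(n,n+'0.png');print(n,c['xyz'],c['orientation'],c['K'])
print(bot.sense())
E
```

```text
scene [0.09411999 0.55286234 0.98137915] [-0.83239643  2.62513769 -0.95878887] [[388.39087182   0.         315.9111371 ]
 [  0.         388.39087182 199.15350551]
 [  0.           0.           1.        ]]
top [ 0.45701907 -0.0555782   1.57811574] [-2.20465404  2.17399509 -0.05922626] [[475.86931129   0.         322.226007  ]
 [  0.         475.86931129 196.8473274 ]
 [  0.           0.           1.        ]]
{'time_s': 0.1, 'joint_positions': array([ 1.0724918 ,  0.41794179, -0.01030371,  1.61411237,  0.00469485,
        1.11072897, -0.0530003 ]), 'joint_vel': array([-1.29755480e-03, -1.24426919e-03, -4.30290433e-04, -1.80110036e-03,
        6.31401450e-04, -7.12512024e-05,  5.65651895e-04]), 'joint_torque': array([ 2.90527547e-03, -8.52564955e+01,  6.40405566e-01, -4.26687670e+01,
       -4.90572641e-02,  1.63609127e-02, -4.16620509e-06]), 'tcp_pos': array([ 0.27551152, -0.56060331,  0.20487135]), 'ee_rot': array([-3.05891596e+00, -7.11081253e-01,  5.42202730e-04]), 'force': array([-0.00761868,  0.1225437 , -0.93532971]), 'wrist_torque': array([ 0.00037063,  0.03429732, -0.0215141 ]), 'grip_force': 0.0, 'gripper_width': 0.0940916609872193}
```

View pics/top0.png

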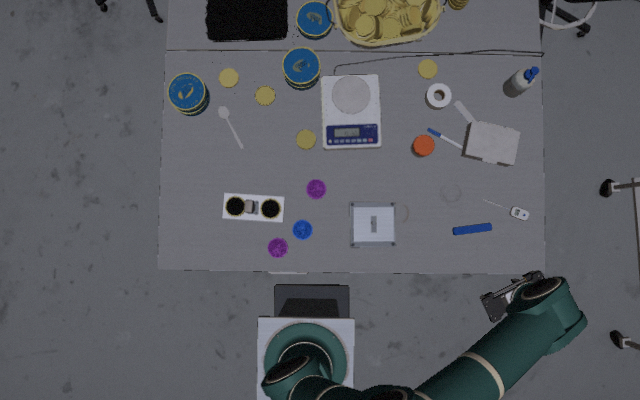

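View pics/scene0.png

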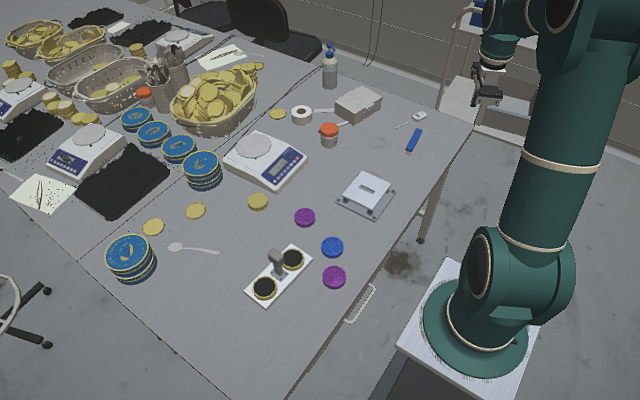

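Top view: the carrier, a white slab with two gold-rimmed dark tins and a grey handle, is at (253,207). The station is at (374,224) with its slot running vertically in the picture. Purple and blue tins at (316,189), (278,247) and (302,230) are look-alikes. The closed tin is probably one of the gold ones, and the jar has the orange cap at (423,145). Next is an enlarged crop to confirm.

Run:
```python
from h import *
im=cv2.imread('pics/top0.png')
a=cv2.resize(im[180:260,210:310],None,fx=4,fy=4,interpolation=cv2.INTER_CUBIC)
b=cv2.resize(im[180:260,330:420],None,fx=4,fy=4,interpolation=cv2.INTER_CUBIC)
cv2.imwrite('pics/crop1.png',np.hstack([a,b]))
c=cam('top')
g=c['pixels'].astype(int)
def rect(m,x0,x1,y0,y1):
    k=np.zeros(m.shape,np.uint8);k[y0:y1,x0:x1]=m[y0:y1,x0:x1]
    cs=max(cv2.findContours(k,0,1)[0],key=cv2.contourArea)
    return cv2.boxPoints(cv2.minAreaRect(cs))
w=(g.min(2)>170)
q=rect(w,215,292,185,228);print('slab',q,ray(c,q,.016))
q=rect(w,345,402,198,250);print('bed',q,ray(c,q,.046))
print('handle?',ray(c,[[250,206]],.12),'tins',ray(c,[[235,206],[270,208]],.033))
print('slot',ray(c,[[374,224]],.046),'jar',ray(c,[[423,145]],.075))
print('gold',ray(c,[[306,139]],.022))
```

```text
slab [[237.98232 218.26552]
 [238.62392 208.64162]
 [266.63275 210.50887]
 [265.99115 220.13277]] [[0.47432932 0.2285246  0.016     ]
 [0.50603952 0.22714421 0.016     ]
 [0.50124796 0.13444766 0.016     ]
 [0.4696022  0.13592049 0.016     ]]Traceback (most recent call last):
  File "<stdin>", line 14, in <module>
  File "<stdin>", line 10, in rect
ValueError: max() iterable argument is empty
```

View pics/crop1.png

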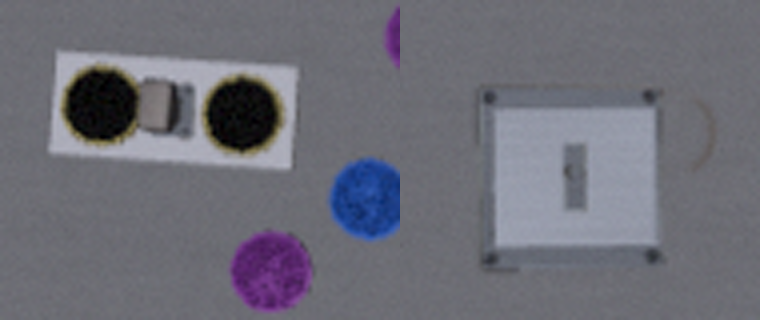

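The crop confirms the carrier: both open tins sit in their pockets and the handle is steel grey. The bed is a light plate with its slot vertical at crop (575,176), and a faint dark spot at crop (572,172) may be the pin.

Run:
```python
from h import *
c=cam('top')
def P(l,z,ox,oy,sx): 
    a=np.array(l,float); return ray(c,np.c_[(a[:,0]-sx+.5)/4-.5+ox,(a[:,1]+.5)/4-.5+oy],z)
def rep(n,q):
    print(n,q.round(4).tolist(),'mean',q.mean(0).round(4),'sides',[round(float(np.linalg.norm(q[i]-q[(i+1)%4])),4) for i in range(4)])
    d=q[0]-q[1]+q[3]-q[2]; print(' y-axis yaw deg',np.degrees(np.arctan2(-d[0],d[1])))
rep('slab',P([(57,51),(298,67),(292,169),(50,154)],.016,210,180,0))
rep('bed',P([(495,107),(656,107),(657,246),(496,247)],.046,330,180,400))
rep('slot',P([(565,143),(586,143),(586,210),(565,210)],.046,330,180,400))
rep('foot',P([(488,97),(649,96),(652,256),(490,258)],.01,330,180,400))
print('tins',P([(101,105),(243,114)],.033,210,180,0),'pin?',P([(572,172)],.043,330,180,400))
print('handle top',P([(155,105)],.12,210,180,0))
s=bot.sense();M=R.from_rotvec(s['ee_rot']).as_matrix();print(s['tcp_pos'],M.round(3),s['time_s'])
```

```text
slab [[0.5591, 0.2775, 0.016], [0.5486, 0.0777, 0.016], [0.4647, 0.0811, 0.016], [0.474, 0.2811, 0.016]] mean [0.5116 0.1794 0.016 ] sides [0.2001, 0.084, 0.2002, 0.0852]
 y-axis yaw deg -2.8277316317250745
bed [[0.5177, -0.1486, 0.046], [0.5194, -0.2786, 0.046], [0.4077, -0.2801, 0.046], [0.4052, -0.1507, 0.046]] mean [ 0.4625 -0.2145  0.046 ] sides [0.1299, 0.1118, 0.1295, 0.1124]
 y-axis yaw deg 0.928375485110845
slot [[0.4894, -0.2053, 0.046], [0.4897, -0.2222, 0.046], [0.4358, -0.2227, 0.046], [0.4356, -0.2058, 0.046]] mean [ 0.4626 -0.214   0.046 ] sides [0.0169, 0.0538, 0.0169, 0.0538]
 y-axis yaw deg 0.7517885136458423
foot [[0.5273, -0.145, 0.01], [0.5299, -0.278, 0.01], [0.3983, -0.2813, 0.01], [0.395, -0.1481, 0.01]] mean [ 0.4626 -0.2131  0.01  ] sides [0.133, 0.1317, 0.1333, 0.1323]
 y-axis yaw deg 1.2832501550120008
tins [[0.51434691 0.23657772 0.033     ]
 [0.50869809 0.12033455 0.033     ]] pin? [[ 0.46621999 -0.21146988  0.043     ]]
handle top [[0.51172379 0.17838495 0.12      ]]
[ 0.27557604 -0.56075233  0.20507309] [[ 0.897  0.441 -0.   ]
 [ 0.441 -0.897  0.001]
 [-0.    -0.001 -1.   ]] 0.2
```

>>> carry_out --pt "1 3 0 0 0 -2" --pt "2 6 0 0 0 -4" --pt "3 10 0 0 0 -6" --pt "4 13 0 0 0 -8" --pt "5 16 0 0 0 -10" --pt "6 20 0 0 0 -12" --pt "7 23 0 0 0 -14" --pt "8 26 0 0 0 -16" --pt "9 30 0 0 0 -18" --pt "10 33 0 0 0 -20" --pt "11 37 0 0 0 -22" --pt "12 40 0 0 0 -24" --pt "13 43 0 0 0 -26" --pt "14 46 0 0 0 -28" --pt "15 50 0 0 0 -29" --pt "16 53 0 0 0 -29" --pt "18 57 0 0 0 -29" --pt "19 60 0 0 0 -29" --pt "20 63 0 0 0 -29" --pt "21 66 0 0 0 -29" --jaw 9.4 --squeeze 40

```text
time_s: 1.87
tcp_pos: [0.4859, 0.1009, 0.2054]
ee_rot: [-3.14, 0.077, -0.0]
force: [0.9, -0.6, 0.6]
gripper_width: 0.0945
grip_force: 0.0
```

>>> carry_out --pt "1 3 0 0 0 0" --pt "2 6 0 0 0 0" --pt "2.6 8 0 0 0 0" --pt "2.6 8 0 0 0 0" --pt "2.6 8 0 0 0 0" --pt "2.6 8 0 0 0 0" --pt "2.6 8 0 0 0 0" --pt "2.6 8 0 0 0 0"

```text
time_s: 2.53
tcp_pos: [0.5117, 0.1781, 0.2055]
ee_rot: [3.14, -0.08, 0.0]
force: [-0.0, -0.6, 1.3]
gripper_width: 0.0941
grip_force: 0.0
```

Run:
```python
from h import *
s=bot.sense();M=R.from_rotvec(s['ee_rot']).as_matrix();print(s['tcp_pos'],M.round(3),s['time_s'],s['joint_positions'])
c=cam('scene');im=c['pixels'][:,:,::-1].copy()
y=-np.radians(2.8);A=np.array([[np.cos(y),-np.sin(y)],[np.sin(y),np.cos(y)]])
def bx(cx,hx,hy,zs):
    for z in zs:
        q=[np.r_[cx+A@[a*hx,b*hy],z] for a,b in((1,1),(1,-1),(-1,-1),(-1,1))]
        p=proj(c,q); print(z,p.round(1).tolist())
        big_p.append((p-[220,200])*5)
big_p=[]
bx(np.array([.5115,.1790]),.042,.1,[.016]);bx(np.array([.5115,.1790]),.02,.013,[.12,.084])
b=cv2.resize(im[200:320,220:350],None,fx=5,fy=5,interpolation=cv2.INTER_CUBIC)
for p in big_p: cv2.polylines(b,[(p+2).astype(int)],True,(0,0,255),1)
cv2.imwrite('pics/s1.png',b[:600])
```

```text
[0.51169197 0.17805741 0.20553435] [[ 0.999 -0.051  0.   ]
 [-0.051 -0.999 -0.   ]
 [ 0.     0.    -1.   ]] 2.5333 [ 0.0318932   0.30726789 -0.51040773  1.80823232  0.16973726  1.06938385
 -2.16210681]
0.016 [[242.3, 290.9], [289.8, 243.0], [311.7, 257.8], [264.6, 308.7]]
0.12 [[265.3, 253.4], [272.0, 246.8], [283.3, 254.7], [276.6, 261.5]]
0.084 [[266.9, 260.7], [273.4, 254.2], [284.4, 262.0], [277.9, 268.7]]
```

View pics/s1.png

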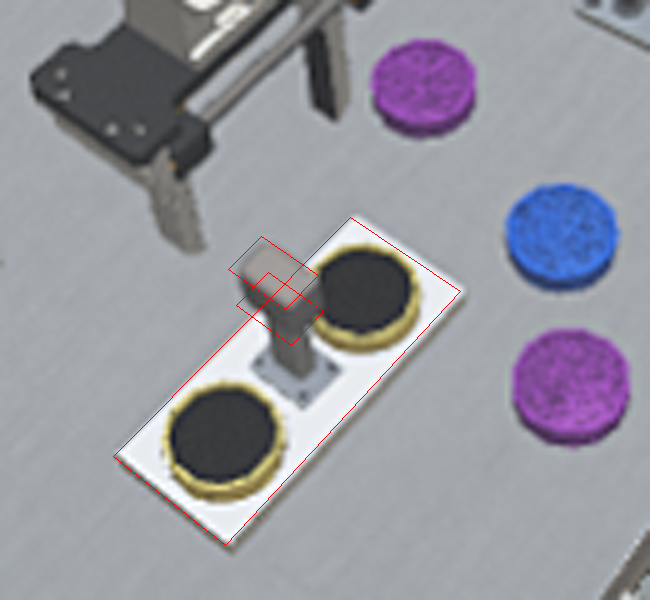

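Model outlines from both cameras agree with the picture to about 1–2 mm: handle top at crop (275,272), slab corner at crop (230,548). I'm descending to grip.

>>> carry_out --pt "0 0.1 -2 0 0 0" --pt "0 0.1 -4 0 0 0" --pt "0 0.1 -6 0 0 0" --pt "0 0.1 -8 0 0 0" --pt "0 0.1 -9.5 0 0 0" --pt "0 0.1 -10.5 0 0 0" --pt "0 0.1 -11.4 0 0 0" --pt "0 0.1 -12.2 0 0 0" --pt "0 0.1 -12.2 0 0 0" --pt "0 0.1 -12.2 0 0 0"

```text
time_s: 3.42
tcp_pos: [0.5118, 0.1802, 0.0836]
ee_rot: [-3.14, 0.077, -0.0]
force: [-0.3, 0.8, 0.2]
gripper_width: 0.0939
grip_force: 0.0
```

>>> carry_out --pt "0 0 0 0 0 0" --pt "0 0 0 0 0 0" --pt "0 0 0 0 0 0" --pt "0 0 0 0 0 0" --pt "0 0 0 0 0 0" --pt "0 0 0 0 0 0" --pt "0 0 0 0 0 0" --pt "0 0 0 0 0 0" --pt "0 0 0 0 0 0" --pt "0 0 0 0 0 0" --pt "0 0 0 0 0 0" --pt "0 0 0 0 0 0" --jaw 2 --squeeze 55

```text
time_s: 4.42
tcp_pos: [0.5117, 0.1798, 0.0834]
ee_rot: [3.14, -0.078, -0.0]
force: [0.5, -1.6, 2.3]
gripper_width: 0.0253
grip_force: 55.0
```

>>> carry_out --pt "0 0 0.2 0 0 0" --pt "0 0 0.6 0 0 0" --pt "0 0 1.2 0 0 0" --pt "0 0 2 0 0 0" --pt "0 0 3 0 0 0" --pt "0 0 4 0 0 0" --pt "0 0 5 0 0 0" --pt "0 0 6 0 0 0" --pt "0 0 7 0 0 0" --pt "0 0 7.8 0 0 0" --pt "0 0 8.4 0 0 0" --pt "0 0 8.8 0 0 0" --pt "0 0 9 0 0 0" --pt "0 0 9 0 0 0" --pt "0 0 9 0 0 0"

```text
time_s: 5.67
tcp_pos: [0.5115, 0.18, 0.1731]
ee_rot: [3.141, -0.078, -0.001]
force: [-0.3, 0.8, -4.7]
gripper_width: 0.0258
grip_force: 55.0
```

>>> carry_out --pt "0 -0.3 0 0 0 0" --pt "-0.1 -0.9 0 0 0 0" --pt "-0.3 -1.8 0 0 0 0.2" --pt "-0.5 -3 0 0 0 0.4" --pt "-0.7 -4.5 0 0 0 0.6" --pt "-0.9 -6 0 0 0 0.8" --pt "-1.2 -7.5 0 0 0 1" --pt "-1.4 -9 0 0 0 1.2" --pt "-1.6 -10.5 0 0 0 1.4" --pt "-1.8 -12 0 0 0 1.6" --pt "-2.1 -13.5 0 0 0 1.8" --pt "-2.3 -15 0 0 0 2" --pt "-2.5 -16.5 0 0 0 2.2" --pt "-2.7 -18 0 0 0 2.4" --pt "-3 -19.5 0 0 0 2.6" --pt "-3.2 -21 0 0 0 2.8" --pt "-3.4 -22.5 0 0 0 3" --pt "-3.7 -24 0 0 0 3.2" --pt "-3.9 -25.5 0 0 0 3.4" --pt "-4.1 -27 0 0 0 3.6"

```text
time_s: 7.33
tcp_pos: [0.4699, -0.0914, 0.1734]
ee_rot: [3.141, 0.021, -0.0]
force: [0.3, 0.3, -2.6]
gripper_width: 0.0256
grip_force: 55.0
```

>>> carry_out --pt "-0.2 -1.5 0 0 0 0.2" --pt "-0.5 -3 0 0 0 0.2" --pt "-0.7 -4.5 0 0 0 0.2" --pt "-0.9 -6 0 0 0 0.2" --pt "-1.2 -7.5 0 0 0 0.2" --pt "-1.4 -9 0 0 0 0.2" --pt "-1.6 -10.2 0 0 0 0.2" --pt "-1.7 -11.2 0 0 0 0.2" --pt "-1.8 -11.8 0 0 0 0.2" --pt "-1.9 -12.2 0 0 0 0.2" --pt "-1.9 -12.3 0 0 0 0.2" --pt "-1.9 -12.3 0 0 0 0.2" --pt "-1.9 -12.3 0 0 0 0.2" --pt "-1.9 -12.3 0 0 0 0.2"

```text
time_s: 8.5
tcp_pos: [0.4518, -0.2123, 0.1734]
ee_rot: [-3.141, -0.028, -0.0]
force: [1.0, -0.2, -4.2]
gripper_width: 0.0257
grip_force: 55.0
```

Run:
```python
from h import *
s=bot.sense();M=R.from_rotvec(s['ee_rot']).as_matrix();print(s['tcp_pos'],M.round(4),s['time_s'],s['force'],s['joint_positions'].round(2))
c=cam('top');im=c['pixels'][:,:,::-1].copy()
t=cam('scene');im2=t['pixels'][:,:,::-1].copy()
p=s['tcp_pos'];zu=p[2]-.083;y=np.arctan2(M[1,0],M[0,0]);A=np.array([[np.cos(y),-np.sin(y)],[np.sin(y),np.cos(y)]])
def crop(cc,im,x0,x1,y0,y1,f):
    b=cv2.resize(im[y0:y1,x0:x1],None,fx=f,fy=f,interpolation=cv2.INTER_CUBIC)
    q=[np.r_[p[:2]+A@[a*.042,d*.1],zu+.016] for a,d in((1,1),(1,-1),(-1,-1),(-1,1))]
    cv2.polylines(b,[((proj(cc,q)-[x0,y0])*f+f/2).astype(int)],True,(0,0,255),1);return b
a=crop(c,im,330,420,180,270,4);b=crop(t,im2,310,420,130,220,4)
cv2.imwrite('pics/s2.png',np.hstack([a,b]))
```

```text
[ 0.45182535 -0.21230905  0.17344642] [[ 9.998e-01  1.790e-02  0.000e+00]
 [ 1.790e-02 -9.998e-01  2.000e-04]
 [ 0.000e+00 -2.000e-04 -1.000e+00]] 8.5 [ 1.01788764 -0.19513269 -4.1587131 ] [ 0.64  0.24 -0.3   1.95  0.09  0.96 -1.25]
```

View pics/s2.png

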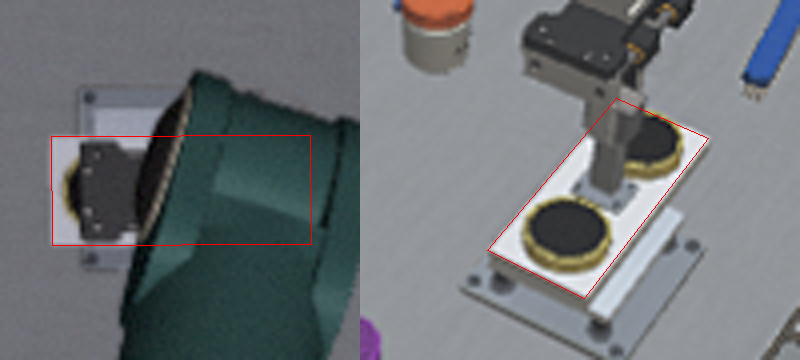

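The picture shows the carrier level over the station, both tins in their pockets. The red model outline matches the slab edges, e.g. the near corner at crop (585,298). I'm lowering it onto the bed.

>>> carry_out --pt "0 -0.1 -0.4 0 0 0" --pt "0 -0.15 -1 0 0 0" --pt "0 -0.15 -1.7 0 0 0" --pt "0 -0.15 -2.4 0 0 0" --pt "0 -0.15 -3 0 0 0" --pt "0 -0.15 -3.5 0 0 0" --pt "0 -0.15 -3.8 0 0 0" --pt "0 -0.15 -4.0 0 0 0" --pt "0 -0.15 -4.2 0 0 0" --pt "0 -0.15 -4.3 0 0 0" --pt "0 -0.15 -4.4 0 0 0" --pt "0 -0.15 -4.4 0 0 0" --pt "0 -0.15 -4.4 0 0 0" --pt "0 -0.15 -4.4 0 0 0"

```text
time_s: 9.77
tcp_pos: [0.4517, -0.2144, 0.1296]
ee_rot: [3.141, 0.027, 0.0]
force: [-0.3, -0.8, -2.6]
gripper_width: 0.0256
grip_force: 55.0
```

Close to contact, about 4 N of weight still carried. I'll press down in small steps.

>>> carry_out --pt "0 0 -0.05 0 0 0" --pt "0 0 -0.1 0 0 0" --pt "0 0 -0.1 0 0 0" --pt "0 0 -0.1 0 0 0"

```text
time_s: 10.1
tcp_pos: [0.4518, -0.2144, 0.1287]
ee_rot: [3.141, 0.027, 0.0]
force: [-1.9, 1.5, 3.9]
gripper_width: 0.0253
grip_force: 55.0
```

>>> carry_out --pt "0 0 -0.05 0 0 0" --pt "0 0 -0.1 0 0 0" --pt "0 0 -0.1 0 0 0" --pt "0 0 -0.1 0 0 0"

```text
time_s: 10.43
tcp_pos: [0.4518, -0.2145, 0.1275]
ee_rot: [3.141, 0.027, 0.0]
force: [-1.7, 0.6, 4.6]
gripper_width: 0.0255
grip_force: 55.0
```

>>> carry_out --pt "0 0 -0.05 0 0 0" --pt "0 0 -0.1 0 0 0" --pt "0 0 -0.1 0 0 0" --pt "0 0 -0.1 0 0 0"

```text
time_s: 10.77
tcp_pos: [0.4518, -0.2144, 0.1265]
ee_rot: [3.141, 0.027, 0.0]
force: [0.0, -0.5, 5.5]
gripper_width: 0.0254
grip_force: 55.0
```

>>> carry_out --pt "0 0 -0.05 0 0 0" --pt "0 0 -0.1 0 0 0" --pt "0 0 -0.1 0 0 0" --pt "0 0 -0.1 0 0 0"

```text
time_s: 11.1
tcp_pos: [0.4519, -0.2145, 0.1263]
ee_rot: [3.141, 0.027, 0.001]
force: [-5.5, 3.2, 21.6]
gripper_width: 0.0255
grip_force: 55.0
```

The carrier rests on the pin top, 3 mm down and off the hole. I'll ease off a little and slide +x towards the pin estimate at x≈0.466.

>>> carry_out --pt "0 0 0.05 0 0 0" --pt "0.05 0 0.05 0 0 0" --pt "0.1 0 0.05 0 0 0" --pt "0.2 0 0.05 0 0 0" --pt "0.3 0 0.05 0 0 0" --pt "0.4 0 0.05 0 0 0" --pt "0.5 0 0.05 0 0 0" --pt "0.5 0 0.05 0 0 0"

```text
time_s: 11.77
tcp_pos: [0.4554, -0.2145, 0.1263]
ee_rot: [-3.141, -0.026, 0.004]
force: [-14.7, 1.6, 25.5]
gripper_width: 0.0255
grip_force: 55.0
```

>>> carry_out --pt "0.05 0 0 0 0 0" --pt "0.1 0 0 0 0 0" --pt "0.15 0 0 0 0 0" --pt "0.2 0 0 0 0 0" --pt "0.25 0 0 0 0 0" --pt "0.3 0 0 0 0 0" --pt "0.3 0 0 0 0 0"

```text
time_s: 12.35
tcp_pos: [0.4584, -0.2145, 0.1263]
ee_rot: [-3.141, -0.026, 0.004]
force: [-14.4, 3.4, 24.9]
gripper_width: 0.0257
grip_force: 55.0
```

>>> carry_out --pt "0.05 0 0 0 0 0" --pt "0.1 0 0 0 0 0" --pt "0.15 0 0 0 0 0" --pt "0.2 0 0 0 0 0" --pt "0.2 0 0 0 0 0"

```text
time_s: 12.77
tcp_pos: [0.4604, -0.2144, 0.1263]
ee_rot: [-3.141, -0.026, 0.004]
force: [-13.5, 2.7, 25.1]
gripper_width: 0.0259
grip_force: 55.0
```

>>> carry_out --pt "0 0 0.05 0 0 0" --pt "0.05 0 0.05 0 0 0" --pt "0.1 0 0.05 0 0 0" --pt "0.15 0 0.05 0 0 0" --pt "0.2 0 0.05 0 0 0" --pt "0.2 0 0.05 0 0 0"

```text
time_s: 13.27
tcp_pos: [0.4621, -0.2144, 0.1264]
ee_rot: [-3.141, -0.026, 0.005]
force: [-12.6, 2.1, 18.4]
gripper_width: 0.0257
grip_force: 55.0
```

>>> carry_out --pt "0.05 0 0 0 0 0" --pt "0.1 0 0 0 0 0" --pt "0.15 0 0 0 0 0" --pt "0.2 0 0 0 0 0" --pt "0.2 0 0 0 0 0"

```text
time_s: 13.68
tcp_pos: [0.4644, -0.2145, 0.1264]
ee_rot: [-3.141, -0.026, 0.004]
force: [-9.3, 1.6, 13.8]
gripper_width: 0.0253
grip_force: 55.0
```

>>> carry_out --pt "0.05 0 0 0 0 0" --pt "0.1 0 0 0 0 0" --pt "0.1 0 0 0 0 0" --pt "0.1 0 0 0 0 0"

```text
time_s: 14.02
tcp_pos: [0.465, -0.2145, 0.1263]
ee_rot: [-3.141, -0.026, 0.006]
force: [-12.0, 1.7, 16.6]
gripper_width: 0.0259
grip_force: 55.0
```

>>> carry_out --pt "0.05 0 0 0 0 0" --pt "0.1 0 0 0 0 0" --pt "0.1 0 0 0 0 0" --pt "0.1 0 0 0 0 0"

```text
time_s: 14.35
tcp_pos: [0.466, -0.2145, 0.1263]
ee_rot: [-3.141, -0.026, 0.006]
force: [-12.7, 1.3, 15.9]
gripper_width: 0.026
grip_force: 55.0
```

>>> carry_out --pt "0.05 0 0 0 0 0" --pt "0.1 0 0 0 0 0" --pt "0.1 0 0 0 0 0" --pt "0.1 0 0 0 0 0"

```text
time_s: 14.68
tcp_pos: [0.467, -0.2145, 0.1263]
ee_rot: [-3.141, -0.026, 0.006]
force: [-11.4, 1.4, 14.8]
gripper_width: 0.0255
grip_force: 55.0
```

>>> carry_out --pt "0.05 0 0 0 0 0" --pt "0.1 0 0 0 0 0" --pt "0.15 0 0 0 0 0" --pt "0.2 0 0 0 0 0" --pt "0.2 0 0 0 0 0"

```text
time_s: 15.1
tcp_pos: [0.4693, -0.2146, 0.1262]
ee_rot: [-3.141, -0.026, 0.004]
force: [-8.7, 0.5, 10.9]
gripper_width: 0.0256
grip_force: 55.0
```

>>> carry_out --pt "0.05 0 0 0 0 0" --pt "0.1 0 0 0 0 0" --pt "0.15 0 0 0 0 0" --pt "0.2 0 0 0 0 0" --pt "0.2 0 0 0 0 0"

```text
time_s: 15.52
tcp_pos: [0.4714, -0.2146, 0.1261]
ee_rot: [-3.141, -0.026, 0.004]
force: [-7.7, -0.1, 5.4]
gripper_width: 0.0257
grip_force: 55.0
```

Run:
```python
from h import *
s=bot.sense();M=R.from_rotvec(s['ee_rot']).as_matrix();print(s['tcp_pos'],s['time_s'],s['force'],s['wrist_torque'])
t=cam('scene');im2=t['pixels'][:,:,::-1].copy()
p=s['tcp_pos'];zu=p[2]-.0834;y=np.arctan2(M[1,0],M[0,0]);A=np.array([[np.cos(y),-np.sin(y)],[np.sin(y),np.cos(y)]])
x0,x1,y0,y1,f=310,420,140,230,7
b=cv2.resize(im2[y0:y1,x0:x1],None,fx=f,fy=f,interpolation=cv2.INTER_CUBIC)[:600]
q=[np.r_[p[:2]+A@[a*.042,d*.1],zu+.016] for a,d in((1,1),(1,-1),(-1,-1),(-1,1))]
cv2.polylines(b,[((proj(t,q)-[x0,y0])*f+f/2).astype(int)],True,(0,0,255),1)
cv2.imwrite('pics/s3.png',b)
```

```text
[ 0.47143004 -0.21458957  0.12605832] 15.5167 [-7.69117901 -0.08492743  5.41186299] [0.00573601 2.1977087  0.00526838]
```

View pics/s3.png

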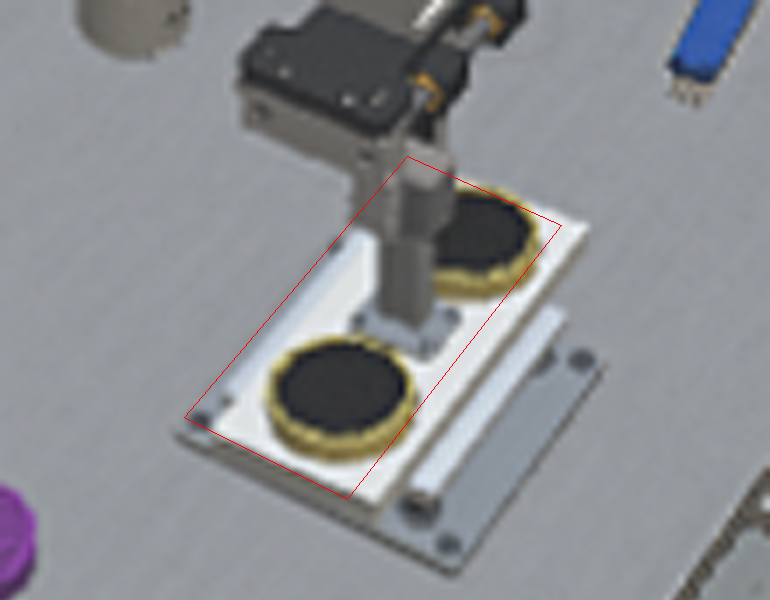

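The slab sits visibly toward −x (right) of the outline: its real right edge runs (378,508)–(587,228). So the handle has slipped or pivoted in the pads. I'll quantify that.

Run:
```python
from h import *
t=cam('scene');c=cam('top')
f=7
def P(l,z): a=np.array(l,float);return ray(t,(a+.5)/f-.5+[310,140],z).round(4)
s=bot.sense();p=s['tcp_pos']
for z in(.055,.059,.063): print(z,P([(378,508),(587,228)],z).tolist())
print('model -x edge',p[0]-.042,'y',p[1]-.1,p[1]+.1)
print('bed -x edge top z.043',P([(418,495),(565,312)],.043).tolist())
print('tin near rim centre',P([(342,385)],.076),'far',P([(478,238)],.076))
```

```text
0.055 [[0.4153, -0.1212, 0.055], [0.4212, -0.3239, 0.055]]
0.059 [[0.4139, -0.1183, 0.059], [0.4198, -0.3201, 0.059]]
0.063 [[0.4125, -0.1154, 0.063], [0.4184, -0.3163, 0.063]]
model -x edge 0.42943530886272496 y -0.3145781926913773 -0.11457819269137731
bed -x edge top z.043 [[0.4087, -0.1463, 0.043], [0.4079, -0.2806, 0.043]]
tin near rim centre [[ 0.4568 -0.1564  0.076 ]] far [[ 0.4523 -0.2695  0.076 ]]
```

The slab edge fits best at z≈0.064, 5 mm lifted. So the slab stayed near x≈0.454 and the handle pivoted about 8° in the pads because I pressed too hard while sliding. I'll pivot back while easing the pressure, then release and regrip to square it.

>>> carry_out --pt "-0.15 0 0 0 0 0" --pt "-0.3 0 0.02 0 0 0" --pt "-0.45 0 0.04 0 0 0" --pt "-0.6 0 0.06 0 0 0" --pt "-0.75 0 0.08 0 0 0" --pt "-0.9 0 0.1 0 0 0" --pt "-1.05 0 0.12 0 0 0" --pt "-1.2 0 0.14 0 0 0" --pt "-1.35 0 0.16 0 0 0" --pt "-1.5 0 0.18 0 0 0" --pt "-1.65 0 0.2 0 0 0" --pt "-1.65 0 0.2 0 0 0" --pt "-1.65 0 0.2 0 0 0"

```text
time_s: 16.75
tcp_pos: [0.4576, -0.2146, 0.129]
ee_rot: [3.141, 0.027, 0.005]
force: [5.1, 0.4, 3.9]
gripper_width: 0.0255
grip_force: 55.0
```

```bash
cat > v.py <<'E'
from h import *
import sys
def view(name):
    s=bot.sense();M=R.from_rotvec(s['ee_rot']).as_matrix();print(s['tcp_pos'],s['time_s'],s['force'],s['wrist_torque'])
    t=cam('scene');im2=t['pixels'][:,:,::-1].copy()
    p=s['tcp_pos'];zu=p[2]-.0834;y=np.arctan2(M[1,0],M[0,0]);A=np.array([[np.cos(y),-np.sin(y)],[np.sin(y),np.cos(y)]])
    x0,x1,y0,y1,f=310,420,140,225,7
    b=cv2.resize(im2[y0:y1,x0:x1],None,fx=f,fy=f,interpolation=cv2.INTER_CUBIC)
    q=[np.r_[p[:2]+A@[a*.042,d*.1],zu+.016] for a,d in((1,1),(1,-1),(-1,-1),(-1,1))]
    cv2.polylines(b,[((proj(t,q)-[x0,y0])*f+f/2).astype(int)],True,(0,0,255),1)
    cv2.imwrite('pics/'+name,b)
view(sys.argv[1])
E
python3 v.py s4.png
```

```text
[ 0.45758844 -0.21461362  0.12902233] 16.75 [5.08860821 0.35510839 3.90884644] [ 0.03364917 -1.95188891 -0.10077952]
```

View pics/s4.png

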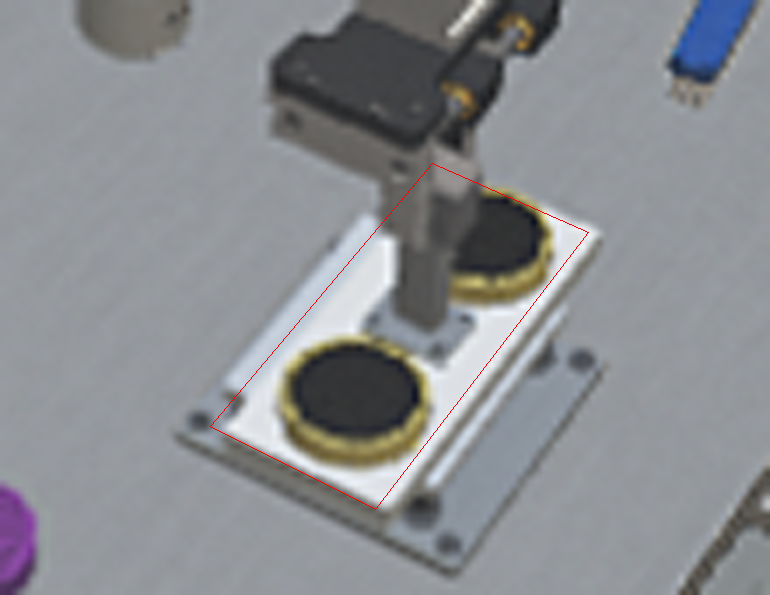

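The slab is still offset, right edge (398,512)–(600,235), so some tilt remains. I'm releasing gently so it settles flat on the bed.

>>> carry_out --pt "0 0 0 0 0 0" --pt "0 0 0 0 0 0" --pt "0 0 0 0 0 0" --pt "0 0 0 0 0 0" --squeeze 3

```text
time_s: 17.13
tcp_pos: [0.4561, -0.2146, 0.1283]
ee_rot: [3.141, 0.026, -0.0]
force: [0.8, -2.3, 2.3]
gripper_width: 0.0255
grip_force: 3.0
```

>>> carry_out --pt "0 0 0 0 0 0" --pt "0 0 0 0 0 0" --pt "0 0 0 0 0 0" --pt "0 0 0 0 0 0" --pt "0 0 0 0 0 0" --jaw 3.6

```text
time_s: 17.55
tcp_pos: [0.4561, -0.2143, 0.1283]
ee_rot: [-3.141, -0.027, 0.0]
force: [0.1, 0.6, 0.3]
gripper_width: 0.0355
grip_force: 0.0
```

```bash
python3 v.py s5.png
```

```text
[ 0.45608666 -0.21430331  0.12834541] 17.55 [0.08240704 0.62564248 0.2505638 ] [ 0.06176158  0.0354706  -0.01370711]
```

View pics/s5.png

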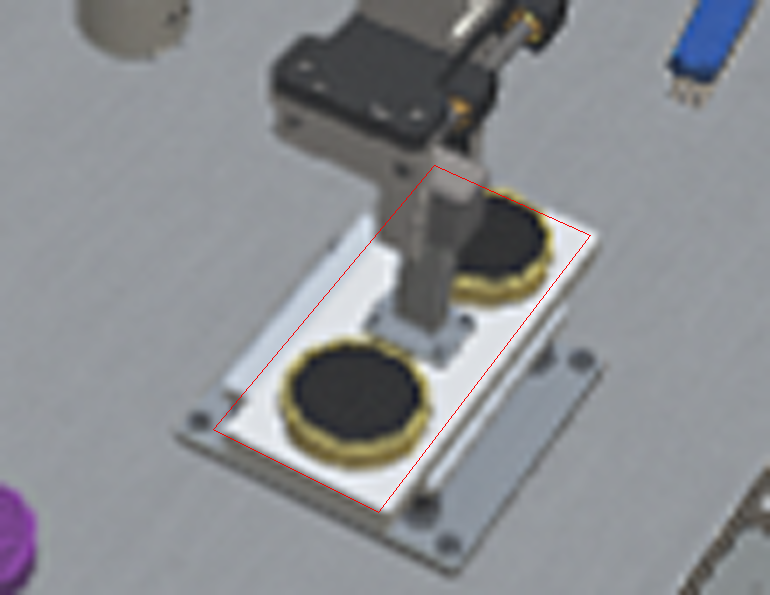

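The carrier is flat, tins in their pockets, slab right edge about (395,513)–(599,236), a few mm toward −x of the outline. Measuring the offset by colour segmentation.

Run:
```python
from h import *
t=cam('scene');s=bot.sense();p=s['tcp_pos'];g=t['pixels'].astype(np.uint8)
gr=cv2.cvtColor(g,cv2.COLOR_RGB2GRAY).astype(float)
y=np.radians(1.0);A=np.array([[np.cos(y),-np.sin(y)],[np.sin(y),np.cos(y)]])
# intensity profile across the -x edge at several y, top face z=.062 (visible: y -0.02 excluded none)
xs=np.arange(-.058,-.028,.001)
prof=[]
for yy in np.arange(-.085,.09,.01):
    q=[np.r_[p[:2]+A@[x,yy],.062] for x in xs]
    uv=proj(t,q).astype(np.float32)
    prof.append(cv2.remap(gr.astype(np.float32),uv[:,:1],uv[:,1:],cv2.INTER_LINEAR).ravel())
prof=np.array(prof)
for P in (prof[:6],prof[6:12],prof[12:]): print(P.mean(0).round(0).astype(int).tolist(), 'edge',round(float(xs[np.argmax(np.diff(P.mean(0)))]+.0005),4))
# +y end edge
ys=np.arange(.085,.115,.001);pr=[]
for xx in(-.03,-.02,-.01,0,.01,.02):
    uv=proj(t,[np.r_[p[:2]+A@[xx-.004,b],.062] for b in ys]).astype(np.float32)
    pr.append(cv2.remap(gr.astype(np.float32),uv[:,:1],uv[:,1:],cv2.INTER_LINEAR).ravel())
m=np.mean(pr,0);print('y edge',ys[np.argmin(np.diff(m))]+.0005)
```

```text
[147, 148, 152, 156, 158, 155, 146, 136, 128, 130, 143, 163, 187, 207, 222, 228, 229, 225, 218, 209, 198, 188, 177, 169, 165, 161, 161, 157, 146, 133] edge -0.0465
[127, 140, 157, 171, 182, 181, 174, 156, 141, 137, 145, 161, 183, 206, 220, 227, 227, 226, 225, 224, 224, 223, 223, 223, 224, 225, 225, 226, 226, 226] edge -0.0455
[126, 134, 145, 156, 163, 163, 155, 142, 130, 129, 142, 163, 186, 206, 220, 228, 229, 227, 222, 215, 205, 195, 184, 174, 167, 162, 160, 156, 150, 139] edge -0.0465
y edge 0.09850000000000002
```

Slab centre is x≈0.452, so it never moved. Regripping centred, harder, then sliding unpressed to x≈0.466.

>>> carry_out --pt "-0.2 0 0.05 0 0 0" --pt "-0.4 0 0.1 0 0 0" --pt "-0.4 0 0.1 0 0 0" --pt "-0.4 0 0.1 0 0 0"

```text
time_s: 17.98
tcp_pos: [0.452, -0.2145, 0.1295]
ee_rot: [3.141, 0.026, 0.0]
force: [-0.1, -0.2, -0.6]
gripper_width: 0.0361
grip_force: 0.0
```

>>> carry_out --pt "0 0 0 0 0 0" --pt "0 0 0 0 0 0" --pt "0 0 0 0 0 0" --pt "0 0 0 0 0 0" --pt "0 0 0 0 0 0" --pt "0 0 0 0 0 0" --jaw 2 --squeeze 60

```text
time_s: 18.48
tcp_pos: [0.4522, -0.2145, 0.1295]
ee_rot: [3.141, 0.027, 0.0]
force: [-0.8, -1.3, 0.6]
gripper_width: 0.0255
grip_force: 60.0
```

>>> carry_out --pt "0.1 0 0 0 0 0" --pt "0.2 0 0 0 0 0" --pt "0.3 0 0 0 0 0" --pt "0.4 0 0 0 0 0" --pt "0.5 0 0 0 0 0" --pt "0.6 0 0 0 0 0" --pt "0.7 0 0 0 0 0" --pt "0.8 0 0 0 0 0" --pt "0.9 0 0 0 0 0" --pt "1.0 0 0 0 0 0" --pt "1.1 0 0 0 0 0" --pt "1.2 0 0 0 0 0" --pt "1.3 0 0 0 0 0" --pt "1.4 0 0 0 0 0" --pt "1.4 0 0 0 0 0" --pt "1.4 0 0 0 0 0"

```text
time_s: 19.82
tcp_pos: [0.4657, -0.2143, 0.1293]
ee_rot: [-3.141, -0.027, 0.002]
force: [-5.2, 0.3, 4.4]
gripper_width: 0.0254
grip_force: 60.0
```

>>> carry_out --pt "0 0 0.1 0 0 0" --pt "0 0 0.1 0 0 0" --pt "0 0 0.1 0 0 0"

```text
time_s: 20.07
tcp_pos: [0.4663, -0.2143, 0.1303]
ee_rot: [-3.141, -0.027, -0.0]
force: [-0.3, -0.0, -2.7]
gripper_width: 0.0257
grip_force: 60.0
```

>>> carry_out --pt "0 0 -0.1 0 0 0" --pt "0 0 -0.2 0 0 0" --pt "0 0 -0.3 0 0 0" --pt "0 0 -0.4 0 0 0" --pt "0 0 -0.45 0 0 0" --pt "0 0 -0.45 0 0 0"

```text
time_s: 20.57
tcp_pos: [0.4664, -0.2144, 0.126]
ee_rot: [-3.141, -0.027, -0.001]
force: [0.3, 1.5, 5.4]
gripper_width: 0.0257
grip_force: 60.0
```

>>> carry_out --pt "0 0 -0.05 0 0 0" --pt "0 0 -0.1 0 0 0" --pt "0 0 -0.15 0 0 0" --pt "0 0 -0.15 0 0 0"

```text
time_s: 20.9
tcp_pos: [0.4664, -0.2144, 0.1246]
ee_rot: [-3.141, -0.027, -0.001]
force: [-0.6, 0.8, 5.3]
gripper_width: 0.0256
grip_force: 60.0
```

Below the 3 mm stop at only 5 N, so the hole is over the pin. Pressing on down.

>>> carry_out --pt "0 0 -0.1 0 0 0" --pt "0 0 -0.2 0 0 0" --pt "0 0 -0.3 0 0 0" --pt "0 0 -0.4 0 0 0" --pt "0 0 -0.5 0 0 0" --pt "0 0 -0.6 0 0 0" --pt "0 0 -0.6 0 0 0" --pt "0 0 -0.6 0 0 0"

```text
time_s: 21.57
tcp_pos: [0.4665, -0.2144, 0.1187]
ee_rot: [3.141, 0.027, 0.001]
force: [-1.0, 1.7, 9.0]
gripper_width: 0.0251
grip_force: 60.0
```

>>> carry_out --pt "0 0 -0.1 0 0 0" --pt "0 0 -0.2 0 0 0" --pt "0 0 -0.3 0 0 0" --pt "0 0 -0.35 0 0 0" --pt "0 0 -0.35 0 0 0" --pt "0 0 -0.35 0 0 0"

```text
time_s: 22.07
tcp_pos: [0.4665, -0.2144, 0.1154]
ee_rot: [3.141, 0.027, 0.001]
force: [-2.7, 2.3, 12.0]
gripper_width: 0.0257
grip_force: 60.0
```

>>> carry_out --pt "0 0 -0.05 0 0 0" --pt "0 0 -0.08 0 0 0" --pt "0 0 -0.08 0 0 0" --pt "0 0 -0.08 0 0 0" --pt "0 0 -0.08 0 0 0"

```text
time_s: 22.48
tcp_pos: [0.4666, -0.2144, 0.1154]
ee_rot: [3.141, 0.027, 0.001]
force: [-8.0, 5.3, 27.2]
gripper_width: 0.0258
grip_force: 60.0
```

```bash
python3 v.py s6.png
```

```text
[ 0.46662079 -0.21440085  0.11537105] 22.4833 [-7.95638033  5.31128052 27.21896922] [1.42256414 2.0129744  0.01890408]
```

View pics/s6.png

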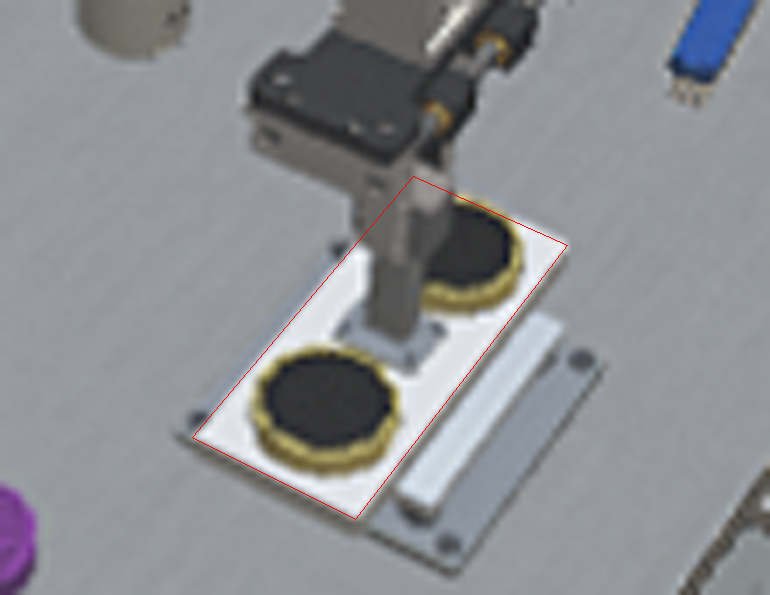

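The slab matches the outline, flat and square with both tins in their pockets, and the bed is against its stop: 14 mm of travel, 27 N. Handing in.

```bash
python3 -c "
from rig import bot
print(bot.job_done())"
```

```text
the job is handed in; nothing more can be done
None
```

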